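# Shut the tagged valve in the coolant manifold box

### The job

Before a hose goes onto the tagged outlet of the coolant manifold box, push the box's loose cover straight back on its ledges with the fingertips until the valve bay is fully uncovered, then push the one valve handle that carries a round tag plate clockwise until it is fully shut, square across its pipe, and leave the box so. Only push: nothing is to be lifted or carried, the cover stays lying on its ledges, the other two valves stay open and the glassware and small things around the box stay where they are.

Things in the scene. Friction and masses are not known exactly. Their poses are not given: they have to be found in the camera images.
- manifold: Coolant manifold box of grey sheet steel, fixed to the bench: 260 (its x) x 295 (its y) x 91 mm (z), walls 5 mm. Origin: centre of its underside on the bench; -x is the front, towards the robot, from which three brass hose barbs stand 37 mm out, 28 mm up; an inlet stub on its -y side; z up. Front half: valve bay. Rear half: under a fixed deck, z = 77 mm.
- valve_bay (a point): Middle of the valve bay's mouth (box x = -62 mm, z = 80 mm): 125 mm along x, 269 mm along y, open on top once the cover is back. In it three ball valves stand in a row along y, spindles 80 mm apart at box x = -60 mm, y = -92, -12, +68 mm; which of them is the tagged one varies. Brass bodies and pipes reach up to z = 43 mm, the gland under a lever is 13 mm across.
- rear_stop (a point): Middle of the top of the rear wall's inner face (box x = +125 mm, z = 91 mm), where the cover stops. All four walls are 91 mm high; along both side walls run ledges with their top at z = 80 mm, on which the cover slides.
- cover: Loose flat aluminium cover, 122 (box x) x 281 (box y) x 4 mm, 0.3 to 0.6 kg; origin at the centre of its underside, axes as the box's. Lies on the ledges (z = 80 mm) between the side walls, 2 mm play each side, and hides the valves: its origin starts at box x = -63 to -50 mm; pushed right back over the deck to the rear wall it is at +64 mm. Slides with 2 to 6 N.
- cover_rib (a point): Middle of the finger rib that stands up across the middle of the cover: 90 mm long (along box y), 10 mm thick (along box x), its top 18 mm above the cover's upper face (z = 84 to 102 mm; this point is at z = 93 mm).
- tagged_handle (a joint): Lever of the tagged valve, the one to shut. Clockwise from above shuts it: 0 = open (lever points to box -x, along its pipe), 1.571 = shut on its stop (points to box +y, across the pipe). Stays where left; turns with 0.12 N m (3 N at its end). Starts at 0 to 0.15. 
- tagged_spindle (a point): Point on the turning axis of the tagged valve, at the height of the lever's upper face (z = 67 mm). Its frame has the box's axes.
- tagged_end (a point): Point on the tagged lever 41 mm from its spindle, on the upper face (z = 67 mm): centre of the round steel tag plate, 22 mm across, 3 mm thick, riveted on top, that makes this lever's end round and wider. All levers: 12 mm wide, z = 59 to 67 mm, black sleeve, ending 51 mm from the spindle. Moves with the lever.
- plain_a_handle (a joint): Lever of a plain valve (straight end, no plate), to be left open. Clockwise from above shuts it: 0 = open (lever points to box -x, along its pipe), 1.571 = shut on its stop (points to box +y, across the pipe). Stays where left; turns with 0.12 N m (3 N at its end). Starts at 0 to 0.15. 
- plain_b_handle (a joint): Lever of the other plain valve (straight end, no plate), to be left open. Clockwise from above shuts it: 0 = open (lever points to box -x, along its pipe), 1.571 = shut on its stop (points to box +y, across the pipe). Stays where left; turns with 0.12 N m (3 N at its end). Starts at 0 to 0.15. 
- plain_a_end (a point): Point 41 mm from its spindle on the upper face of the first plain lever (z = 67 mm); moves with the lever.
- plain_b_end (a point): The same point on the second plain lever.
- vial_a: Bystander, loose: black-capped glass sample vial, 23 mm across, 46 mm tall; origin at its underside.
- vial_b: Bystander, loose: white-capped glass sample vial, 23 mm across, 46 mm tall; origin at its underside.
- dropper: Bystander, loose: white plastic dropper bottle, 31 mm across, 95 mm tall; origin at its underside.
- glass_beaker: Bystander, loose: small glass beaker, 46 mm across, 58 mm tall; origin at its underside.
- roll: Bystander, loose: roll of tape lying flat, 58 mm across, 18 mm tall; origin at its underside.
- stopper: Bystander, loose: red-brown bored rubber stopper, 28 mm across, 24 mm tall; origin at its underside.
- bar: Bystander, loose: white stir bar, 10 x 40 mm, lying; origin at its underside.

How it is judged (in metres and radians):
On the way, in this order (a step that is already met when the one before it is completed fails the run):
1. the cover is pushed back off the valve bay (x of cover in the frame of manifold above 0.044 m and z of cover in the frame of manifold below 0.085 m), for 0.2 s.
2. the tagged handle is pushed shut (value of joint tagged_handle above 1.45 rad), for 0.2 s.
At the end, for the whole second after the job is handed in: The cover lies flat on its ledges, at rest, within 20 mm of the rear wall (origin beyond box x = +44 mm, between z = 76 and 84 mm, tilt under 0.05 rad); the tagged handle is shut to within 0.12 rad (above 1.45); the two plain handles are still open (below 0.35) (x of cover in the frame of manifold above 0.044 m and z of cover in the frame of manifold between 0.076 and 0.084 m and angle between cover's own z axis and vertical below 0.05 rad and linear speed of cover below 0.01 m/s and value of joint tagged_handle above 1.45 rad and value of joint each of plain_a_handle, plain_b_handle below 0.35 rad); the robot touches nothing.
It fails at once if the cover is lifted or tipped off its ledges (12 mm or 0.15 rad) (z of cover in the frame of manifold above 0.092 m or angle between cover's own z axis and vertical above 0.15 rad).
It fails at once if a plain valve is turned off its open position (beyond 0.35 rad) (value of joint any of plain_a_handle, plain_b_handle above 0.35 rad).
It fails at once if a bystander is moved by more than 25 mm (distance of any of vial_a, vial_b, dropper, glass_beaker, roll, stopper, bar from where it was at the start of the episode above 0.025 m).
It also fails if it takes over 45 s, if anything falls off the work surface, if the arm or the gripper's body presses on something with over 40 N, if the wrist force passes 120 N, or if a joint passes its speed limit or range.

### The arm

A 6-joint arm with a two-finger parallel gripper is mounted at the origin on a cart in front of the work surface, level with it; the furniture and walls round the work are solid. World frame = base frame: x ahead of the robot, y to its left, z up, the work surface at z = 0. Lengths are in mm, angles in rad, forces in N, time in s.
With the tool pointing down it reaches from about 350 to 775 mm from the base axis. Payload 5.5 kg.
Tool frame: the origin (TCP) lies on the centre line of the jaws, within the pads' length; the fingertips stand finger_overhang ahead of it and the grasp point (between the pads) lies 2 mm behind it (finger_overhang is the distance from the TCP to the fingertips, in mm); z points along the fingers, y is the line along which they close (so a half turn about z gives the same grasp; the last joint's range is limited). The gripper opens to 85 mm and grips with 20 to 120 N. Pads are 22 mm wide; open, the fingers measure 114 mm over their backs; the gripper's body (76 mm by 85 mm) begins 54 mm behind the grasp point. The pads swing forward as they close: fully open they stand 13 mm farther back than shut.
Start: joints at [0.992, 0.313, 0.046, 1.304, 0, 1.431], TCP at [244.319, 520.556, 248.323] pointing down, gripper open.
Joint ranges: [-2.76, 2.76], [-0.86, 1.69], [-1.03, 1.26], [-2.2, 2.34], [-1.47, 1.5], [-3.14, 3.14]. Speed limits (rad/s): [2.57, 2.57, 3.14, 3.14, 3.14, 3.14].

### API

Orientations are given as a unit quaternion [w, x, y, z].
In Python, from plant import * gives the robot as it stands.
- The arm moves only by the tool play_rows, never from a script. Its argument "motion" is text: rows parted by semicolons, each of 7 numbers parted by spaces: the turn, a rotation vector about the world's x, y, z in degrees, then the shift along the world's x, y, z in cm, then the opening, from 0 (shut) to 1 (fully open). In form: ax ay az tx ty tz grip; .... A call has 1 to 20 rows; each row is the pose to reach, as a shift and turn from the pose commanded when the call began; what a row does not reach only later rows make up. A row lasts 1/8 s, in which the tool goes at most 62.5 mm and 10.7 degrees, less where a joint would pass 70% of its speed; a pose out of reach is approached as far as the arm can. A call with a gripper value outside its range is refused whole. The fingers move at their own pace and stop on an object; the grip force is fixed at half the most. Time passes only in rows, so rows that repeat a pose let the fingers close. It gives the time, the measured TCP pose, the force, the opening and the grip force at its end, in the units of the state.
- sense(): the state, without advancing time (a new reading comes with each control period).
- get_image(name): name is "side" or "top" or "wrist"; returns a dict with "pixels" (400x640x3 uint8, blue, green, red), "depth" (400x640 float32, mm along the optical axis (not along the pixel's ray), 0 where there is no reading), "mtx" (3x3 intrinsics, pixels), "k1" (the pictures are not rectified: a ray, as slopes to the right and down, at radius r is drawn at 1 + k1 r^2 times it, then the intrinsics apply), "world_to_cam" (4x4, takes a point from world to camera coordinates). Camera axes: x right, y up, looking along -z (the intrinsics and any distortion apply to the point x, -y, -z); pixel columns grow to the right and rows downward; lengths in mm; the calibration is good to about 2 mm. A picture is of the moment at which its call begins.
- close_job(): hands the job in; it is judged then, once.
The state is a dict: "clock": time; "qpos": joint angles; "dq": joint speeds; "effort": joint torques, N m; "eef_pos": TCP position; "orientation": TCP orientation; "force": force on the tool from outside, world axes, zero at the start; "ft_torque": the same for the moment, N m; "gripper_width": opening from 0.0 (shut) to 1.0 (fully open); "grasp_force": force on a finger pad.
Only numpy, scipy, OpenCV 4.12 (cv2) and the standard library are available. Lean on these libraries where they do the work, as an engineer would, in place of code of your own. Each camera call takes 0.05 s, during which the arm holds its last target. There are 200 camera calls.

## Working session

There is one attempt and no reset: what is moved stays moved. The work goes in short steps, Python scripts to look and compute and a tool call to move; the robot and the scene stay as the last step left them, time stands still between calls to the robot, and variables do not carry over. Pictures are saved under pics/ and viewed, at most 10 in all, crops included, and the job is handed in when it is done.

Besides the shell and the picture viewer there is one more tool, called after "Call:" as a command line: name --argument value ..., lists and objects as JSON in quotes. play_rows: Moves the arm, as the interface text tells. Its arguments: {"type":"object","properties":{"motion":{"type":"string"}},"required":["motion"]}

```bash
ls; mkdir -p pics
python3 - <<'E'
from plant import *
import cv2,numpy as np
for n in("top","side"):
    d=get_image(n); cv2.imwrite(f"pics/{n}0.png",d["pixels"]); np.savez(f"{n}0.npz",**d)
    print(n,d["mtx"].tolist(),d["k1"],np.round(d["world_to_cam"],3).tolist())
print(sense())
E
```

```text
pics
top [[417.72129517717775, 0.0, 319.58635212679764], [0.0, 417.72129517717775, 209.65029078553812], [0.0, 0.0, 1.0]] -0.07374162145918986 [[0.015, -1.0, 0.008, -48.721], [0.997, 0.015, 0.076, -549.545], [-0.076, 0.007, 0.997, -1066.593], [0.0, 0.0, 0.0, 1.0]]
side [[370.90825838441253, 0.0, 318.1772902673735], [0.0, 370.90825838441253, 200.83196646094856], [0.0, 0.0, 1.0]] -0.0062539160314113605 [[-0.947, -0.322, -0.009, 529.037], [0.105, -0.335, 0.936, -150.877], [-0.305, 0.885, 0.351, -707.038], [0.0, 0.0, 0.0, 1.0]]
{'clock': 0.1, 'qpos': array([9.92378818e-01, 3.13919722e-01, 4.50847823e-02, 1.30358189e+00,
       6.40876259e-06, 1.43119173e+00]), 'dq': array([ 0.00173968,  0.00051207,  0.00328973, -0.000784  ,  0.00037809,
       -0.00036586]), 'effort': array([ 3.29362891e-03, -4.81727457e+01,  2.99242687e+01,  1.27500945e-02,
       -5.54054168e-05, -3.08811502e-05]), 'eef_pos': array([244.07314252, 520.1601025 , 247.49798837]), 'orientation': array([-2.87680032e-04,  2.17650280e-01,  9.76026485e-01, -7.57465972e-04]), 'force': array([0.16421001, 0.16571259, 0.15606854]), 'ft_torque': array([-0.04488036, -0.01345721, -0.01983067]), 'grasp_force': 0.0, 'gripper_width': 0.9969586904865122}
```

View pics/top0.png

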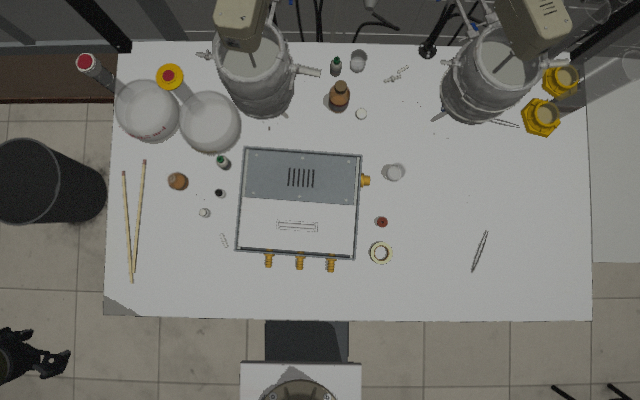

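View pics/side0.png

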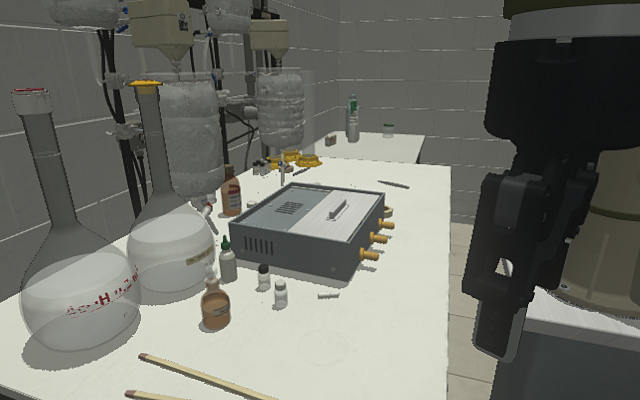

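The top view shows the box with corners at about (243,147), (362,155), (355,260) and (236,250). The cover's rib is at (298,226) and the barbs face down, towards the robot. Next I measure the pose.

```bash
cat > h.py <<'E'
import numpy as np, cv2
def ray(d,uv):
    uv=np.asarray(uv,float).reshape(-1,1,2)
    k=np.array([float(d["k1"]),0,0,0,0])
    p=cv2.undistortPoints(uv,d["mtx"],k).reshape(-1,2)
    R=d["world_to_cam"][:3,:3];t=d["world_to_cam"][:3,3]
    v=np.c_[p[:,0],-p[:,1],-np.ones(len(p))]
    return -R.T@t, v@R, 
def plane(d,uv,z):
    o,v=ray(d,uv); return o+v*((z-o[2])/v[:,2])[:,None]
def cloud(d):
    g=np.stack(np.meshgrid(np.arange(640),np.arange(400)),-1).reshape(-1,2)
    o,v=ray(d,g); return (o+v*d["depth"].reshape(-1,1)).reshape(400,640,3)
def proj(d,P):
    P=np.atleast_2d(P); c=P@d["world_to_cam"][:3,:3].T+d["world_to_cam"][:3,3]
    c=c*[1,-1,-1]
    return cv2.projectPoints(c,np.zeros(3),np.zeros(3),d["mtx"],np.array([float(d["k1"]),0,0,0,0]))[0].reshape(-1,2)
E
python3 - <<'E'
from h import *
d=dict(np.load("top0.npz")); c=cloud(d); z=c[...,2]
m=np.zeros((400,640),np.uint8); roi=np.zeros_like(m); roi[135:275,225:372]=1
m=((z>65)&(z<125)&(roi>0)).astype(np.uint8)
m=cv2.morphologyEx(m,cv2.MORPH_OPEN,np.ones((5,5)))
ct=max(cv2.findContours(m,0,1)[0],key=cv2.contourArea)
P=plane(d,ct.reshape(-1,2),91)
r=cv2.minAreaRect(P[:,:2].astype(np.float32)); print("box",r,cv2.boxPoints(r).round(1).tolist())
print("z cover",np.median(z[205:220,260:340]),"deck",np.median(z[160:195,255:275]))
q=(z>94)&(roi>0); q[:212]=0; q[240:]=0
print(q.sum(), np.median(c[q],axis=0)); 
g=d["pixels"].max(2); cov=((g>170)&(roi>0)).astype(np.uint8); cov[:185]=0; cov=cv2.morphologyEx(cov,cv2.MORPH_OPEN,np.ones((3,3)))
# only on z>65
cov&=m
ct=max(cv2.findContours(cov,0,1)[0],key=cv2.contourArea)
P=plane(d,ct.reshape(-1,2),84); r=cv2.minAreaRect(P[:,:2].astype(np.float32)); print("cover",r,cv2.boxPoints(r).round(1).tolist())
im=cv2.resize(d["pixels"][135:280,160:420],None,fx=3,fy=3,interpolation=cv2.INTER_CUBIC); cv2.imwrite("pics/top0c.png",im)
E
```

```text
box ((563.7922973632812, 12.59515380859375), (295.3844909667969, 258.65338134765625), 86.47819519042969) [[425.6000061035156, -126.9000015258789], [683.7999877929688, -142.8000030517578], [701.9000244140625, 152.10000610351562], [443.79998779296875, 168.0]]
z cover 84.61801961256845 deck 77.74250361612792
180 [505.68318774  11.46957598 102.08425953]Traceback (most recent call last):
  File "<stdin>", line 15, in <module>
ValueError: max() iterable argument is empty
```

Run:
```python
import plant
print({k:(v if not callable(v) else 'fn') for k,v in vars(plant).items() if not k.startswith('__')}.__repr__()[:1500])
```

```text
{'get_image': 'fn', 'close_job': 'fn', 'sense': 'fn', 'Unreachable': 'fn', 'finger_overhang': 17.0}
```

Call:
play_rows --motion "0 0 10 4 -5 0 0.5; 0 0 21.6 8 -10 0 0.5; 0 0 21.6 11 -16 0 0.5; 0 0 21.6 14 -22 0 0.5; 0 0 21.6 16 -28 0 0.5; 0 0 21.6 18 -34 0 0.5; 0 0 21.6 20 -40 0 0.5; 0 0 21.6 21.5 -46 0 0.5; 0 0 21.6 23 -50.7 0 0.5; 0 0 21.6 23 -50.7 0 0.5; 0 0 21.6 23 -50.7 0 0.5; 0 0 21.6 23 -50.7 0 0.5"

```text
clock: 1.6
eef_pos: [473.7, 14.8, 248.2]
orientation: [-0.0, 0.03, 1.0, 0.0]
force: [-0.0, 0.0, 0.3]
gripper_width: 0.499
grasp_force: 0.0
```

Call:
play_rows --motion "0 0 0 0 0 -6 0.5; 0 0 0 0 0 -11 0.5; 0 0 0 0 0 -13.8 0.5; 0 0 0 0 0 -13.8 0.5; 0 0 0 0 0 -13.8 0.5"

```text
clock: 2.22
eef_pos: [475.0, 14.4, 111.6]
orientation: [0.001, 0.03, 1.0, -0.0]
force: [0.9, -0.0, 0.1]
gripper_width: 0.499
grasp_force: 0.0
```

Run:
```python
from plant import *
from h import *
print(sense()["eef_pos"])
d=get_image("side"); np.savez("side1.npz",**d)
uv=proj(d,[[474,14,93],[505.7,11.5,102]]); print(uv)
u,v=uv[0].astype(int); x0,y0=u-65,v-70
cv2.imwrite("pics/s1.png",cv2.resize(d["pixels"][y0:y0+100,x0:x0+130],None,fx=6,fy=6,interpolation=cv2.INTER_CUBIC)); print(x0,y0)
c=cloud(d); 
# finger points: dark pixels, near world x,y
m=(abs(c[...,0]-474)<30)&(abs(c[...,1]-14)<60)&(d["pixels"].max(2)<90)&(c[...,2]>82)&(c[...,2]<140)
print(m.sum(), np.percentile(c[m],[0,1,5,50,95,100],axis=0).round(1))
```

```text
[475.02815882  14.43339569 111.58703132]
[[352.65303134 209.473629  ]
 [338.9621445  203.65478987]]
287 139
310 [[449.2 -11.3  82. ]
 [463.2 -10.6  87.5]
 [465.3  -8.4  92.1]
 [472.9  41.3 116.3]
 [503.2  50.6 136.4]
 [503.9  66.7 139.7]]
```

View pics/s1.png

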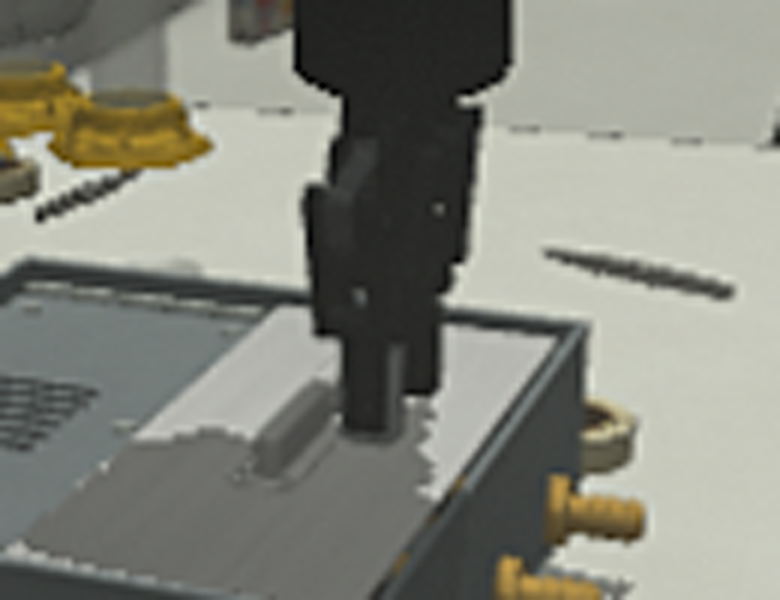

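Call:
play_rows --motion "0 0 0 0.8 -0.05 -0.4 0.5; 0 0 0 1.2 -0.07 -0.4 0.5; 0 0 0 1.6 -0.1 -0.4 0.5; 0 0 0 2.4 -0.15 -0.4 0.5; 0 0 0 3.3 -0.2 -0.4 0.5; 0 0 0 4.2 -0.26 -0.4 0.5; 0 0 0 5.1 -0.31 -0.4 0.5; 0 0 0 6 -0.37 -0.4 0.5; 0 0 0 6.9 -0.42 -0.4 0.5; 0 0 0 7.8 -0.48 -0.4 0.5; 0 0 0 8.7 -0.54 -0.4 0.5; 0 0 0 9.6 -0.59 -0.4 0.5; 0 0 0 10.5 -0.65 -0.4 0.5; 0 0 0 11.2 -0.69 -0.4 0.5; 0 0 0 11.8 -0.73 -0.4 0.5; 0 0 0 12.2 -0.75 -0.4 0.5; 0 0 0 12.6 -0.78 -0.4 0.5; 0 0 0 12.9 -0.8 -0.4 0.5; 0 0 0 13.1 -0.81 -0.4 0.5; 0 0 0 13.1 -0.81 -0.4 0.5"

```text
clock: 4.78
eef_pos: [605.8, 5.4, 106.1]
orientation: [0.0, 0.031, 1.0, 0.0]
force: [-1.8, -0.9, -0.1]
gripper_width: 0.498
grasp_force: 0.9
```

Run:
```python
from plant import *
from h import *
s=sense();print(s["eef_pos"],s["force"])
d=get_image("top"); np.savez("top1.npz",**d)
cv2.imwrite("pics/t1.png",cv2.resize(d["pixels"][140:275,215:385],None,fx=4,fy=4,interpolation=cv2.INTER_CUBIC))
```

```text
[605.7567985    5.38842779 106.14037191] [-1.82900826 -0.90256906 -0.0553799 ]
```

View pics/t1.png

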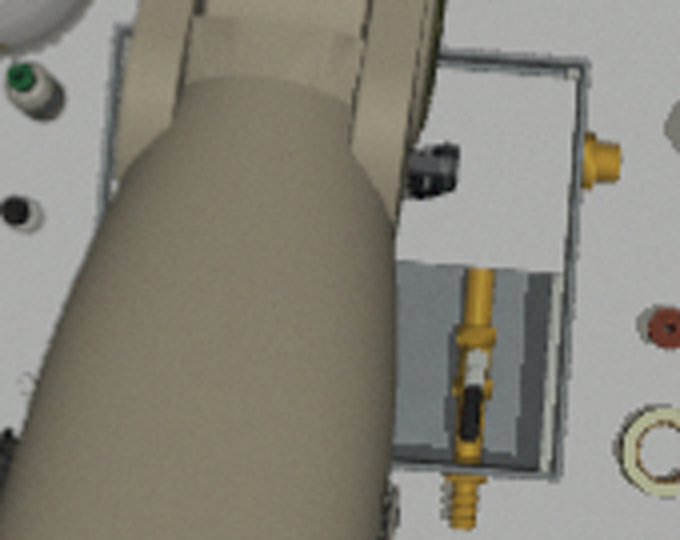

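The cover is back. The rightmost valve, with its lever at crop (470,410), has a straight end, so it is plain. I back off and clear the view.

Call:
play_rows --motion "0 0 0 -1 0.06 0 0.5; 0 0 0 -1.5 0.1 0 0.5; 0 0 0 -1.5 0.1 5 0; 0 0 0 -1.5 0.1 11 0; 0 0 0 -3 5 14 0; 0 0 0 -8 11 14 0; 0 0 0 -12 17 14 0; 0 0 0 -16 23 14 0; 0 0 0 -19 28 14 0; 0 0 0 -19 28 14 0; 0 0 0 -19 28 14 0; 0 0 0 -19 28 14 0"

```text
clock: 6.32
eef_pos: [415.6, 285.2, 246.5]
orientation: [0.0, 0.031, 1.0, 0.0]
force: [1.7, 0.3, -0.3]
gripper_width: 0.001
grasp_force: 0.0
```

Run:
```python
from plant import *
from h import *
s=sense();print(s["eef_pos"],s["force"],s["orientation"],s["gripper_width"])
d=get_image("top"); np.savez("top2.npz",**d)
cv2.imwrite("pics/t2.png",cv2.resize(d["pixels"][140:275,215:385],None,fx=4,fy=4,interpolation=cv2.INTER_CUBIC))
y=np.deg2rad(-3.52);X=np.array([np.cos(y),np.sin(y)]);Y=np.array([-X[1],X[0]])
def w(bx,by,z): return [564+X[0]*bx+Y[0]*by,12.6+X[1]*bx+Y[1]*by,z]
for b in[(-60,-92,67),(-60,-12,67),(-60,68,67),(125,0,91)]: print(b,np.round(w(*b),1),(proj(d,[w(*b)])[0]-[215,140])*4)
c=cloud(d);q=c[...,2]>95;q&=(abs(c[...,0]-615)<40)&(abs(c[...,1]-8)<70)
p=np.median(c[q],axis=0);r=p[:2]-[564,12.6];print("rib",q.sum(),p,r@X,r@Y)
```

```text
[415.56723803 285.19005137 246.52927857] [ 1.67537052  0.26614569 -0.33667632] [4.77800620e-04 3.08220811e-02 9.99524769e-01 8.31673808e-05] 0.0006186932642829378
(-60, -92, 67) [498.5 -75.5  67. ] [474.21960635 356.91511959]
(-60, -12, 67) [503.4   4.3  67. ] [345.84276046 347.06771548]
(-60, 68, 67) [508.3  84.2  67. ] [217.60937737 337.16640776]
(125, 0, 91) [688.8   4.9  91. ] [348.99756631  44.70799674]
rib 161 [620.05118466   8.95717036 101.53672307] 56.16909868129413 -0.19458536373552004
```

View pics/t2.png

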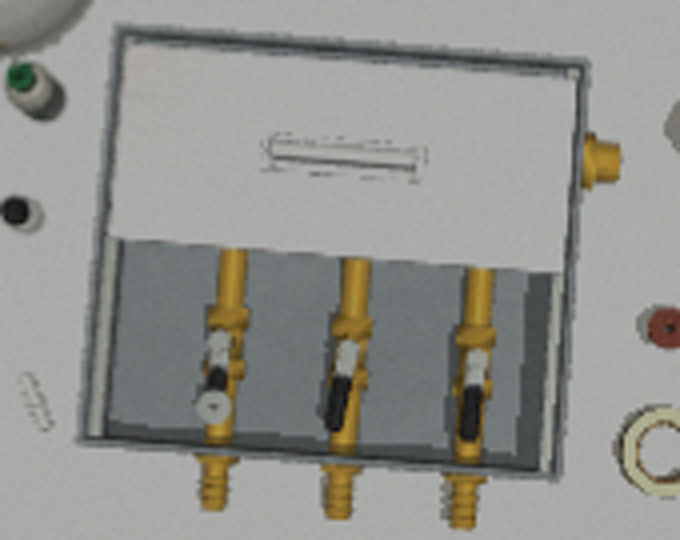

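The tagged lever is the leftmost one, with its plate at crop (213,405) pointing nearly along box -x. The cover is back at x≈56 and flat. I bring the shut fingers down between the tagged and middle levers.

Call:
play_rows --motion "0 0 0 1.5 -6 0 0; 0 0 0 3 -12 0 0; 0 0 0 4.5 -18 0 0; 0 0 0 5.86 -23.93 0 0; 0 0 0 5.86 -23.93 0 0; 0 0 0 5.86 -23.93 -5 0; 0 0 0 5.86 -23.93 -10 0; 0 0 0 5.86 -23.93 -13 0; 0 0 0 5.86 -23.93 -15 0; 0 0 0 5.86 -23.93 -16 0; 0 0 0 5.86 -23.93 -17 0; 0 0 0 5.86 -23.93 -17 0; 0 0 0 5.86 -23.93 -17 0"

```text
clock: 8.0
eef_pos: [474.5, 46.2, 76.9]
orientation: [0.001, 0.031, 1.0, 0.0]
force: [-0.2, -0.0, 0.0]
gripper_width: 0.002
grasp_force: 0.0
```

Run:
```python
from plant import *
from h import *
s=sense();print(s["eef_pos"],s["force"])
d=get_image("side"); np.savez("side3.npz",**d)
cv2.imwrite("pics/s3.png",cv2.resize(d["pixels"][120:290,220:420],None,fx=4,fy=3.5,interpolation=cv2.INTER_CUBIC))
```

```text
[474.45715248  46.15951156  76.93145374] [-0.20980751 -0.04911453  0.02748669]
```

View pics/s3.png

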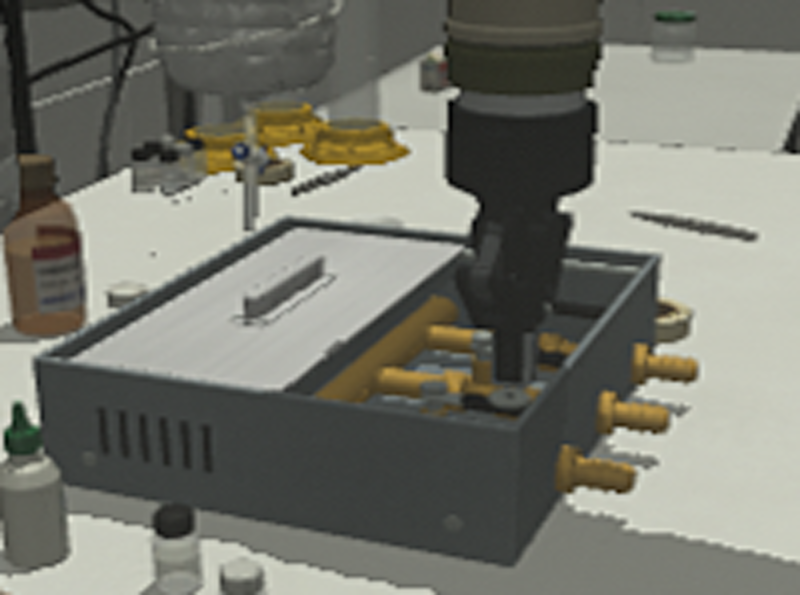

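The shut fingertips stand beside the tagged lever, with the plate at crop (508,398), and touch nothing. I push along the arc.

Call:
play_rows --motion "0 0 0 0 0.7 0 0; 0 0 0 0.09 1.45 0 0; 0 0 0 -0.25 1.9 0 0; 0 0 0 -0.55 2.3 0 0; 0 0 0 -0.75 2.9 0 0; 0 0 0 -0.88 3.46 0 0; 0 0 0 -0.87 4.1 0 0; 0 0 0 -0.74 4.79 0 0; 0 0 0 -0.46 5.45 0 0; 0 0 0 -0.06 6.04 0 0; 0 0 0 0.3 6.4 0 0; 0 0 0 0.68 6.71 0 0; 0 0 0 1.05 6.93 0 0; 0 0 0 1.3 7.05 0 0; 0 0 0 1.44 7.13 0 0; 0 0 0 1.44 7.13 0 0; 0 0 0 1.44 7.13 0 0"

```text
clock: 10.18
eef_pos: [488.4, 117.6, 76.4]
orientation: [0.0, 0.031, 1.0, 0.0]
force: [-2.0, -0.2, -1.0]
gripper_width: -0.001
grasp_force: 0.9
```

Run:
```python
from plant import *
s=sense();print(s["eef_pos"],s["force"],s["ft_torque"])
```

```text
[488.41407592 117.64624619  76.39678149] [-2.03394799 -0.18814219 -1.03747282] [-0.07103705  0.38227112  0.04760497]
```

Call:
play_rows --motion "0 0 0 0.1 0 0 0; 0 0 0 0.15 0 0 0; 0 0 0 0.15 0 0 0"

```text
clock: 10.55
eef_pos: [489.0, 117.6, 76.2]
orientation: [-0.001, 0.031, 1.0, 0.0]
force: [-5.3, 0.9, -0.3]
gripper_width: 0.005
grasp_force: 2.6
```

Call:
play_rows --motion "0 0 0 0.1 0 0 0; 0 0 0 0.2 0 0 0; 0 0 0 0.2 0 0 0"

```text
clock: 10.92
eef_pos: [489.3, 117.6, 75.9]
orientation: [-0.002, 0.031, 1.0, 0.0]
force: [-8.7, 0.4, 3.7]
gripper_width: -0.004
grasp_force: 4.5
```

The force has climbed to about 9 N with hardly any movement, so the lever is on its stop. I back off, rise clear and check.

Call:
play_rows --motion "0 0 0 -0.7 0 0 0; 0 0 0 -1.2 0 0 0; 0 0 0 -1.2 0 4 0; 0 0 0 -1.2 0 9 0; 0 0 0 -1.2 0 15 0; 0 0 0 -4 6 17 0; 0 0 0 -6 12 17 0; 0 0 0 -8 18 17 0; 0 0 0 -8 18 17 0; 0 0 0 -8 18 17 0; 0 0 0 -8 18 17 0"

```text
clock: 12.3
eef_pos: [412.5, 296.4, 246.4]
orientation: [0.0, 0.032, 0.999, -0.0]
force: [0.2, -0.4, -0.4]
gripper_width: -0.002
grasp_force: 0.0
```

Run:
```python
from plant import *
from h import *
s=sense();print(s["eef_pos"],s["force"])
d=get_image("top"); np.savez("top4.npz",**d)
cv2.imwrite("pics/t4.png",cv2.resize(d["pixels"][140:275,215:385],None,fx=4,fy=4,interpolation=cv2.INTER_CUBIC))
c=cloud(d);X=np.array([.9981,-.0614]);Y=np.array([.0614,.9981])
q=c[...,2]>95;q&=(abs(c[...,0]-615)<40)&(abs(c[...,1]-8)<70)&(c[...,2]<110)
r=np.median(c[q],axis=0)[:2]-[564,12.6];print("rib",q.sum(),r@X,r@Y)
```

```text
[412.50064779 296.44201604 246.35532148] [ 0.17960194 -0.40577912 -0.44213086]
rib 161 56.190389424649354 -0.41508275595210176
```

View pics/t4.png

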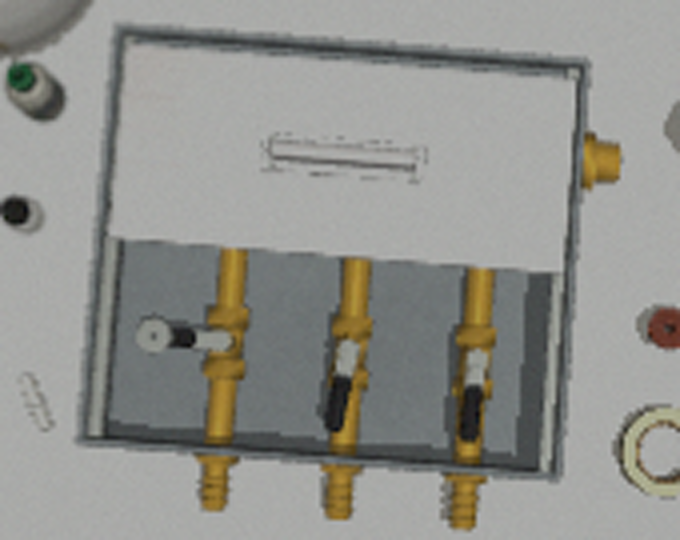

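The picture shows the tagged lever square across its pipe, with the plate at (153,335) and the spindle at (218,340). Its slope is parallel to the cover edge. The plain levers are unchanged and the cover is at x≈56 mm.

```bash
python3 -c "
from plant import *
print(close_job())"
```

```text
the job is handed in; nothing more can be done
None
```

I pushed the cover back to about box x = +56 mm and shut the tagged valve on its stop; the camera check showed both plain valves and the bystanders near the box unmoved, and I handed the job in (no verdict was returned).

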